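# Seat the nested lid pair on the caddy, then lift only the outer lid

### The arm

A 6-joint arm with a two-finger parallel gripper is mounted at the origin on a cart in front of the work surface, level with it; the furniture and walls round the work are solid. World frame = base frame: x ahead of the robot, y to its left, z up, the work surface at z = 0. Lengths are in m, angles in degrees, forces in N, time in s.
With the tool pointing down it reaches from about 0.275 to 0.825 m from the base axis. Payload 4.9 kg.
Tool frame: the origin (TCP) lies midway between the tips of the shut fingers; the grasp point (between the pads) lies 19 mm behind it (arm.hold_point_z is the distance from the TCP to the grasp point, in m); z points along the fingers, y is the direction in which the jaws open and shut (so a half turn about z gives the same grasp; the last joint's range is limited). The gripper opens to 85 mm and grips with 20 to 120 N. Pads are 22 mm wide; open, the fingers measure 114 mm over their backs; the gripper's body (76 mm by 85 mm) begins 54 mm behind the grasp point. The pads swing forward as they close: fully open they stand 13 mm farther back than shut.
Start: joints at [60.951, 18.69, -11.035, 60.275, 0, 82.311], TCP at [0.2, 0.512, 0.231] pointing down, gripper open.
Joint ranges: [-152.03, 152.03], [-55.5, 102.48], [-74.3, 77.21], [-110.64, 120.58], [-84.22, 78.4], [-180, 180]. Speed limits (degrees/s): [147.25, 147.25, 180, 180, 180, 180].

### API

Orientations are given as a 3x3 rotation matrix whose columns are the frame's x, y, z axes.
In Python, from rig import telemetry, imaging, ticket, arm gives the robot as it stands. The module is installed in compiled form; this text tells all that it offers.
- The arm moves only by the shell command python3 -m creep 'ROWS' [OPENING] [FORCE]. ROWS is JSON, a list that holds one entry, the list of rows, each a list of 4 numbers: the shift along the tool's x, y, z scaled (see below), then the turn about the tool's z scaled (see below). In form: [[[dx, dy, dz, spin], ...]]. A call has 1 to 10 rows; each row shifts and turns the commanded pose from where the row before left it, along the tool's axes as they then stand; what a row does not reach is not made up. The controller multiplies each number of a shift by 1 m and each number of a turn by 45 degrees. A row lasts 1/8 s, in which the tool goes at most 62.5 mm and 10.7 degrees, less where a joint would pass 70% of its speed; a pose out of reach is approached as far as the arm can. A call with a number of a shift or a turn outside -1 to 1 is refused whole. A call with a gripper value outside its range is refused whole. OPENING is the gripper command: -1 is shut, 1 is fully open, values between are in proportion, set as the call begins (- or left out, the last holds). The fingers move at their own pace and stop on an object; FORCE is the grip in N (left out, the last holds). Time passes only in rows, so rows that do not move let the fingers close. It gives the time, the measured TCP pose, the force and the opening at its end, in the units of the state.
- telemetry.state(): the state, without advancing time (a new reading comes with each control period).
- imaging.get_image(name): name is "side" or "top" or "wrist"; returns the picture (480x640x3 uint8, blue, green, red); there is no depth.
- imaging.get_calibration(name): a dict with "camera_matrix" (3x3 intrinsics, pixels), "pose" (4x4, takes a point from camera to world coordinates); the wrist camera has in their place "mount" (4x4, takes a point from camera to tool coordinates, whose origin is the TCP and whose axes are the flange's). Camera axes: x right, y down, z forward; pixel columns grow to the right and rows downward; lengths in m; the calibration is good to about 2 mm. A picture is of the moment at which its call begins: read the wrist's pose just before it. get_calibration takes no time and is no camera call.
- ticket.close_job(): hands the job in, once; it reports no verdict.
The state is a dict: "time_s": time; "joint_positions": joint angles; "qvel": joint speeds; "effort": joint torques, N m; "tcp_pos": TCP position; "eef_rot": TCP orientation; "wrist_force": force on the tool from outside, world axes, zero at the start; "torque": the same for the moment, N m; "gripper_width": finger opening in m.
Only numpy, scipy, OpenCV 4.12 (cv2) and the standard library are available. Lean on these libraries where they do the work, as an engineer would, in place of code of your own. Each camera call takes 0.05 s, during which the arm holds its last target. There are 200 camera calls.

### The job

The two lids of the caddy were washed nested together: pick the pair up by the wooden knob, turn it to match the oblong caddy and lower it (do not drop it) until the wooden inner lid is fully home in the mouth with the metal outer lid down over it. Then take hold of the metal collar and lift the outer lid alone, leaving the inner lid seated, and finish while still holding the outer lid level and still, about 10 cm or more above where it sat and over the caddy. Never part the two lids before the inner one is home, keep the caddy standing where it is, and leave the other things alone.

Things in the scene. Friction and masses are not known exactly. Their poses are not given: they have to be found in the camera images.
- caddy: White stoneware caddy, open on top, upright on the worktop, loose, about 0.7 kg. Oblong: 62 mm along its own x, 92 mm along its y, 80 mm high; walls 4 mm, mouth 54 x 84 mm. Origin: centre of the underside, z up. A half turn looks the same. Seated inner lid: origin 68 mm above the caddy's, its x along the caddy's x (either way).
- inner_lid: Wooden lid, 160 g, nested in the outer one: plug 47 x 77 mm (x, y), 12 mm deep, lower edges rounded; 3 mm flange 62 x 92 to rest on the caddy's rim; flat upright knob, 12 mm thick (x), 26 wide (y), sticking up through the outer lid's slot. Origin: centre of the plug's underside, z up; flange top at 15, knob top at 67 mm. Lifted by the knob, its flange carries the outer lid along.
- outer_lid: Metal cap, 140 g, 76 x 106 mm (x, y), inside 71 x 101, skirt 16 deep under a 3 mm top. Collar 24 (x) x 38 (y), 20 high, round a 16 x 30 slot; the inner knob passes with 2 mm play and ends 28 mm above the collar. Origin: centre of the skirt's lower edge, z up; top at 19, collar top at 39 mm. Axes as the inner lid's; origins level on the worktop, 1 mm lower than the inner's when carried or seated.
- egg_cup: Cream egg cup, 48 mm across, 51 mm tall, a bystander standing behind and between the caddy and the lids. Origin: centre of its foot.
- mug: White mug, 64 mm across, 51 mm tall, bystander at the back. Origin: centre of its foot.
- garlic: Garlic bulb about 50 mm across, bystander at the back. Origin: underside.
- teaspoon: Metal teaspoon, 138 mm long, bystander on the right. Origin: underside.
- salt_mill: Glass salt shaker with a grey top, 44 mm across, 90 mm tall, bystander on the left. Origin: centre of its foot.

How it is judged:
By the outcome, as a careful person would: the job done as asked, in the order asked, and still so for the second after the job is handed in, while the arm keeps its last pose, push and grip.
It also fails if it takes over 48 s, if anything falls off the work surface, if the arm or the gripper's body presses on something with over 40 N, if the wrist force passes 120 N, or if a joint passes its speed limit or range.

## Working session

There is one attempt and no reset: what is moved stays moved. The work goes in short steps, Python scripts to look and compute and a shell command to move; the robot and the scene stay as the last step left them, time stands still between calls to the robot, and variables do not carry over. Pictures are saved under pics/ and viewed, about 8 in all and at most 12, crops included, and the job is handed in when it is done.

```bash
mkdir -p pics; python3 - <<'E'
from rig import telemetry, imaging, arm
import cv2,numpy as np
np.set_printoptions(precision=4,suppress=True)
s=telemetry.state();print(s); print(arm.hold_point_z)
for n in("top","side","wrist"):
    cv2.imwrite(f"pics/{n}0.png",imaging.get_image(n)); print(n,imaging.get_calibration(n))
E
```

```text
{'time_s': 0.0, 'joint_positions': array([ 60.9516,  18.732 , -11.0911,  60.2747,  -0.0012,  82.311 ]), 'qvel': array([ 0.0071, -0.0292,  0.0204, -0.0685,  0.0518,  0.0885]), 'effort': array([ -0.001 , -44.3402,  26.2439,   0.0156,  -0.0002,  -0.    ]), 'tcp_pos': array([0.2   , 0.5117, 0.2305]), 'eef_rot': array([[-0.9313,  0.3642, -0.0008],
       [ 0.3642,  0.9313, -0.0015],
       [ 0.0002, -0.0017, -1.    ]]), 'wrist_force': array([0.7544, 0.6211, 0.2769]), 'torque': array([-0.0355, -0.0207, -0.0316]), 'gripper_width': 0.08526909250195779}
0.0187
top {'camera_matrix': array([[433.6845,   0.    , 322.7197],
       [  0.    , 433.6845, 228.1398],
       [  0.    ,   0.    ,   1.    ]]), 'pose': array([[ 0.0035, -0.9906,  0.1364,  0.425 ],
       [-0.9999, -0.0054, -0.0136, -0.0496],
       [ 0.0142, -0.1363, -0.9906,  0.8743],
       [ 0.    ,  0.    ,  0.    ,  1.    ]])}
side {'camera_matrix': array([[532.0769,   0.    , 318.7632],
       [  0.    , 532.0769, 240.4597],
       [  0.    ,   0.    ,   1.    ]]), 'pose': array([[ 0.8851, -0.2819,  0.3703,  0.2175],
       [-0.465 , -0.5698,  0.6775, -0.6815],
       [ 0.02  , -0.7719, -0.6355,  0.6106],
       [ 0.    ,  0.    ,  0.    ,  1.    ]])}
wrist {'camera_matrix': array([[375.5719,   0.    , 316.6558],
       [  0.    , 375.5719, 237.2683],
       [  0.    ,   0.    ,   1.    ]]), 'mount': array([[ 0.0001, -0.952 , -0.3062,  0.0783],
       [ 1.    ,  0.0003, -0.0004,  0.0006],
       [ 0.0005, -0.3062,  0.952 , -0.1431],
       [ 0.    ,  0.    ,  0.    ,  1.    ]])}
```

View pics/top0.png

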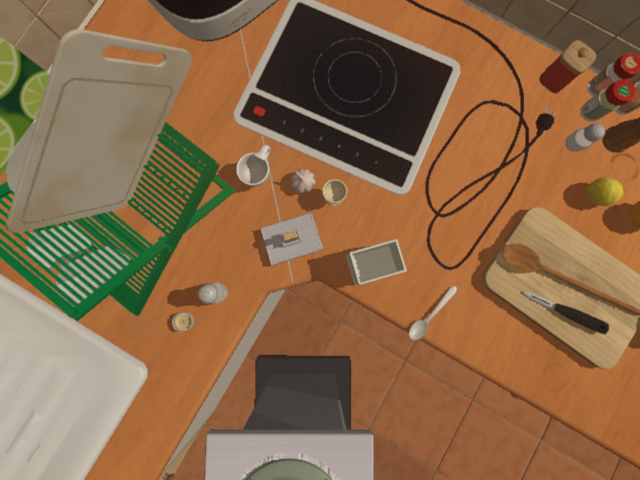

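View pics/side0.png

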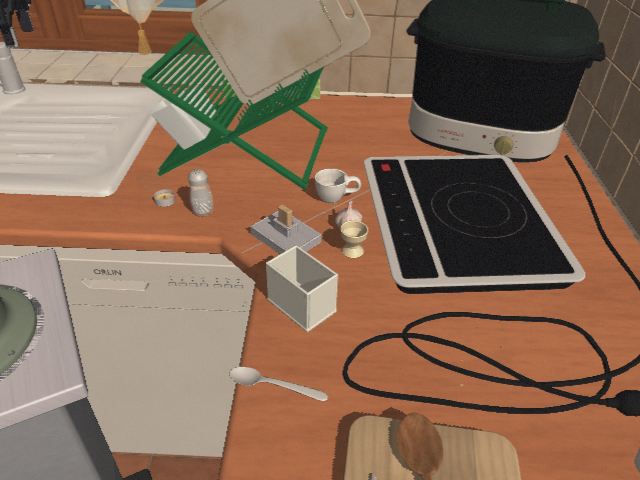

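The top view shows the nested lids at about (291,239), knob on top, and the caddy mouth at about (377,262). The egg cup is at (335,191). The side view shows the same layout. Next I'll segment both objects.

```bash
cat > h.py <<'E'
import cv2,numpy as np
from rig import imaging
np.set_printoptions(precision=4,suppress=True)
def ray(n,uv,z,T=None):
    c=imaging.get_calibration(n);K=c["camera_matrix"];T=c["pose"] if T is None else T
    d=T[:3,:3]@np.linalg.solve(K,[uv[0],uv[1],1]);o=T[:3,3]
    return o+d*(z-o[2])/d[2]
def rect(n,cnt,z,T=None):
    P=np.array([ray(n,p,z,T)[:2] for p in cnt.reshape(-1,2)],np.float32)
    return cv2.minAreaRect(P*1000)
E
python3 - <<'E'
from h import *
im=cv2.imread("pics/top0.png");h=cv2.cvtColor(im,cv2.COLOR_BGR2HSV)
m=((h[...,1]<75)&(h[...,2]>90)).astype(np.uint8)*255
vis=im.copy()
for name,(x0,y0,x1,y1),z in(("lid",(255,208,330,270),.019),("caddy",(338,232,415,290),.08)):
    mm=np.zeros_like(m);mm[y0:y1,x0:x1]=m[y0:y1,x0:x1]
    c=max(cv2.findContours(mm,0,2)[0],key=cv2.contourArea);hull=cv2.convexHull(c)
    cv2.drawContours(vis,[hull],-1,(0,0,255),1)
    r=rect("top",hull,z);print(name,r,cv2.contourArea(hull)); print(np.array([ray("top",p,z)[:2] for p in cv2.boxPoints(cv2.minAreaRect(hull))]))
# knob: wooden colour inside the lid
k=((h[...,1]>75)).astype(np.uint8)*255;mm=np.zeros_like(k);mm[224:250,272:308]=k[224:250,272:308]
for c in cv2.findContours(mm,0,2)[0]:
    if cv2.contourArea(c)>15: print("knob",cv2.minAreaRect(c),rect("top",c,.067))
cv2.imwrite("pics/c0.png",cv2.resize(vis[170:300,240:430],None,fx=4,fy=4,interpolation=cv2.INTER_CUBIC))
E
```

```text
lid ((521.9456787109375, 1.356781005859375), (77.17088317871094, 106.45936584472656), 17.689743041992188) 2049.5
[[ 0.5424  0.0643]
 [ 0.575  -0.0381]
 [ 0.501  -0.0611]
 [ 0.4692  0.0403]]
caddy ((472.8597717285156, -157.86061096191406), (62.510990142822266, 99.05864715576172), 16.196849822998047) 1808.5
[[ 0.489  -0.1017]
 [ 0.5174 -0.1977]
 [ 0.4566 -0.2141]
 [ 0.429  -0.1189]]
knob ((290.20001220703125, 236.60000610351562), (8.221921920776367, 14.546476364135742), 71.56504821777344) ((519.8793334960938, 0.10011482238769531), (15.529037475585938, 27.17045783996582), 18.88035774230957)
```

View pics/c0.png

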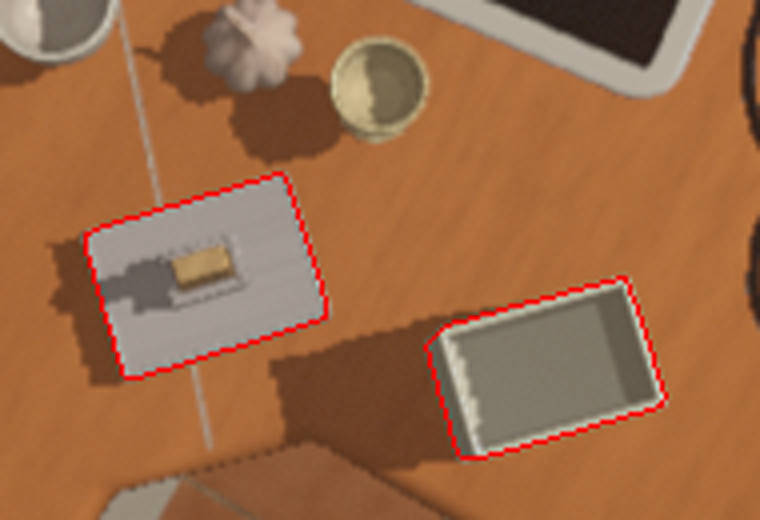

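The lid rectangle measures 77x106 mm, as expected, at (0.522, 0.001) with yaw about 17.7°. The caddy outline includes its left outer wall (99 mm instead of 92), so its corrected centre is about (0.474, -0.161) with yaw about 16.3°. I'll move over the lids and refine with the wrist camera.

```bash
python3 -m creep '[[[0,0,0,0.2262],[0,0,0,0.2262],[0,0,0,0.2262],[0,0,0,0.2262],[0,0,0,0.2262],[-0.02,0.005,0,0],[-0.04,0.01,0,0],[-0.05,0.013,0,0],[-0.05,0.013,0,0]]]' -0.1
python3 -m creep '[[[-0.05,0.013,0,0],[-0.05,0.013,0,0],[-0.05,0.013,0,0],[-0.05,0.013,0,0],[-0.05,0.013,0,0],[-0.05,0.013,0,0],[-0.05,0.013,0,0],[-0.04,0.01,0,0],[-0.02,0.008,0,0],[-0.0144,0.002,0,0]]]'
python3 -m creep '[[[0,0,0,0],[0,0,0,0],[0,0,0,0]]]'
cat >> h.py <<'E'
def shot(fn):
    from rig import telemetry
    s=telemetry.state();im=imaging.get_image("wrist")
    T=np.eye(4);T[:3,:3]=s["eef_rot"];T[:3,3]=s["tcp_pos"]
    T=T@imaging.get_calibration("wrist")["mount"];cv2.imwrite(f"pics/{fn}.png",im);np.save(f"pics/{fn}.npy",T)
    return s,im,T
E
python3 -c "
from h import *
s,im,T=shot('w1');print(s['joint_positions'],s['tcp_pos'],s['eef_rot'],s['gripper_width'])"
```

```text
time_s: 1.27
tcp_pos: [0.2888, 0.37, 0.2311]
eef_rot: [[-0.307, 0.952, 0.0], [0.952, 0.307, -0.001], [-0.001, -0.0, -1.0]]
wrist_force: [1.0, 0.6, -0.0]
gripper_width: 0.0386
time_s: 2.52
tcp_pos: [0.5231, 0.0011, 0.231]
eef_rot: [[-0.305, 0.952, -0.001], [0.952, 0.305, 0.0], [0.001, -0.001, -1.0]]
wrist_force: [-0.4, 0.4, -0.0]
gripper_width: 0.0383
time_s: 2.9
tcp_pos: [0.5227, 0.003, 0.2314]
eef_rot: [[-0.306, 0.952, -0.0], [0.952, 0.306, 0.0], [0.0, -0.0, -1.0]]
wrist_force: [-0.1, 0.2, -0.6]
gripper_width: 0.0386
[ -7.7752  15.81   -15.0603  59.1411   0.0084  64.3809] [0.5227 0.003  0.2314] [[-0.3064  0.9519 -0.0002]
 [ 0.9519  0.3064  0.0002]
 [ 0.0002 -0.0001 -1.    ]] 0.03862038463579523
```

View pics/w1.png

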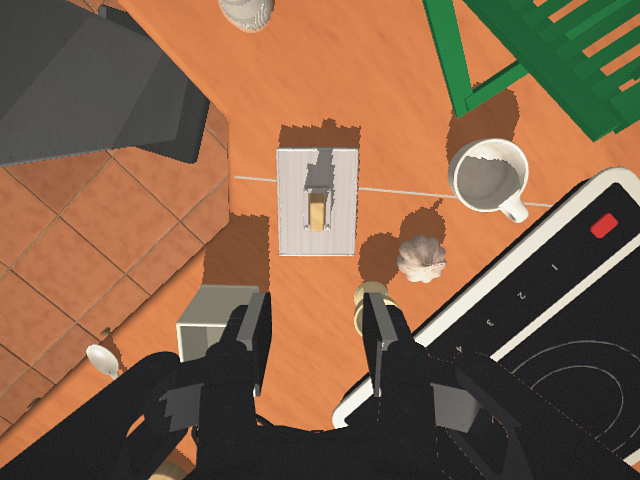

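In the wrist view the lids sit at about (317,202), square to the image, with the knob at (317,215). The caddy at lower left is half hidden by a finger. I'll measure the lid and knob.

```bash
cat > lid.py <<'E'
from h import *
im=cv2.imread("pics/w1.png");T=np.load("pics/w1.npy");h=cv2.cvtColor(im,cv2.COLOR_BGR2HSV)
def go(m,b,z,n):
    x0,y0,x1,y1=b;mm=np.zeros(m.shape,np.uint8);mm[y0:y1,x0:x1]=m[y0:y1,x0:x1]
    mm=cv2.morphologyEx(mm,cv2.MORPH_OPEN,np.ones((5,5)) if n=="lid" else np.ones((2,2)))
    c=cv2.convexHull(max(cv2.findContours(mm,0,2)[0],key=cv2.contourArea))
    print(n,rect("wrist",c,z,T),cv2.boundingRect(c))
go((h[...,1]<75)*255,(260,135,370,270),.019,"lid")
go(((h[...,1]>90)&(h[...,2]>150))*255,(300,188,335,238),.067,"knob+side")
go(((h[...,1]>90)&(h[...,2]>185))*255,(300,188,335,238),.067,"knob bright")
cv2.imwrite("pics/w1c.png",cv2.resize(im[140:265,265:370],None,fx=5,fy=5,interpolation=cv2.INTER_NEAREST)[:600])
E
python3 lid.py
```

```text
lid ((523.5006103515625, 1.8707008361816406), (76.4130630493164, 106.3426284790039), 17.852996826171875) (276, 147, 82, 109)
knob+side ((524.6597900390625, 0.6974849700927734), (11.107202529907227, 23.594226837158203), 17.858041763305664) (311, 204, 14, 28)
knob bright ((524.6580810546875, 0.6966800689697266), (10.999886512756348, 23.638057708740234), 17.58612060546875) (311, 204, 14, 28)
```

View pics/w1c.png

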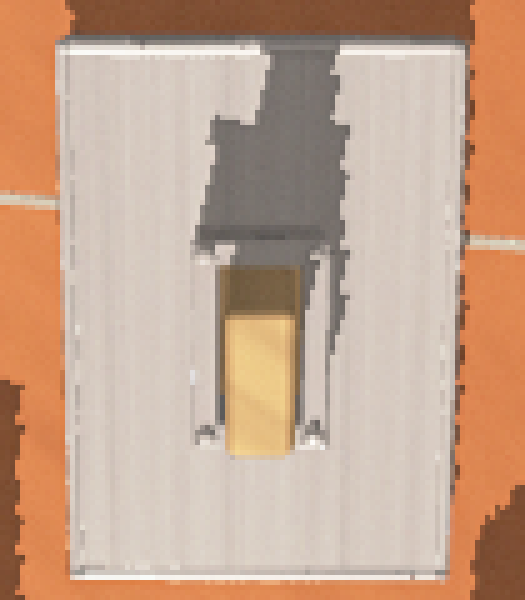

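The lid (76x106 mm) and knob (11x24 mm) match their given sizes. The centre is about (0.5237, 0.0013) and the yaw, 17.85°, already equals the tool's. I'll descend to TCP z = 0.043 and grip the knob.

```bash
python3 -m creep '[[[-0.0018,0.0004,0.02,0],[0,0,0.035,0],[0,0,0.035,0],[0,0,0.035,0],[0,0,0.03,0],[0,0,0.015,0],[0,0,0.01,0],[0,0,0.008,0],[0,0,0,0],[0,0,0,0]]]'
python3 -m creep '[[[0,0,0,0],[0,0,0,0],[0,0,0,0],[0,0,0,0],[0,0,0,0],[0,0,0,0],[0,0,0,0]]]' -1 60
```

```text
time_s: 4.2
tcp_pos: [0.5247, 0.0003, 0.0439]
eef_rot: [[-0.305, 0.952, 0.001], [0.952, 0.305, -0.0], [-0.0, 0.001, -1.0]]
wrist_force: [0.5, -0.4, -0.7]
gripper_width: 0.0384
time_s: 5.08
tcp_pos: [0.5244, 0.0003, 0.0437]
eef_rot: [[-0.305, 0.952, 0.001], [0.952, 0.305, -0.0], [-0.0, 0.001, -1.0]]
wrist_force: [-0.2, -0.1, 5.5]
gripper_width: 0.0109
```

```bash
python3 -m creep '[[[0,0,-0.005,0],[0,0,-0.01,0],[0,0,-0.02,0],[0,0,-0.03,0],[0,0,-0.03,0],[0,0,-0.03,0],[0,0,-0.02,0],[0,0,-0.015,0],[0,0,0,0],[0,0,0,0]]]'
python3 -c "
from h import *
cv2.imwrite('pics/s2.png',imaging.get_image('side')[120:360,160:480])
s,im,T=shot('w2');print(s['tcp_pos'],s['gripper_width'])
cv2.imwrite('pics/v2.png',np.hstack([cv2.resize(cv2.imread('pics/s2.png'),(400,300)),cv2.resize(im,(400,300))]))"
```

```text
time_s: 6.32
tcp_pos: [0.5235, 0.0005, 0.2025]
eef_rot: [[-0.305, 0.952, -0.001], [0.952, 0.305, 0.0], [0.001, -0.001, -1.0]]
wrist_force: [-0.3, -0.2, -2.8]
gripper_width: 0.0109
[0.5234 0.0005 0.2022] 0.010837563868984754
```

View pics/v2.png

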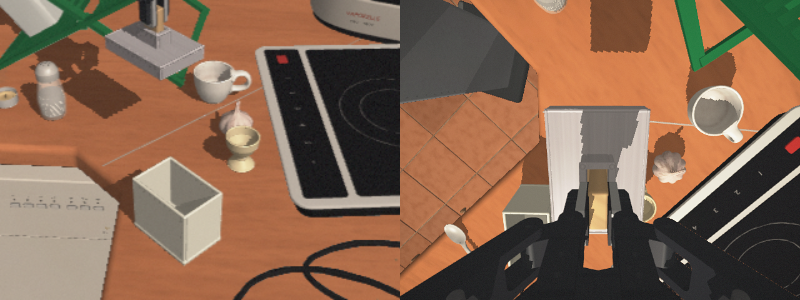

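The pair is held level off the worktop: wrist force 2.8 N against about 2.9 N expected. I'll move past the caddy so the wrist camera sees it clear of the fingers.

```bash
python3 -m creep '[[[-0.010,-0.003,0,0],[-0.025,-0.008,0,0],[-0.04,-0.0125,0,0],[-0.045,-0.014,0,0],[-0.045,-0.014,0,0],[-0.045,-0.014,0,0],[-0.045,-0.014,0,0],[-0.034,-0.0105,0,0],[-0.015,-0.005,0,0],[-0.005,-0.001,0,0]]]'
python3 -m creep '[[[0,0,0,0],[0,0,0,0],[0,0,0,0]]]'
python3 - <<'E'
from h import *
s,im,T=shot('w3');print(s['tcp_pos'],s['gripper_width'])
C=np.linalg.inv(T);K=imaging.get_calibration("wrist")["camera_matrix"]
p=K@(C@[.474,-.161,.08,1])[:3];print("caddy px",p/p[2])
E
```

```text
time_s: 7.68
tcp_pos: [0.5264, -0.3237, 0.2027]
eef_rot: [[-0.304, 0.953, -0.001], [0.953, 0.304, 0.001], [0.001, -0.0, -1.0]]
wrist_force: [-0.6, 1.0, -1.2]
gripper_width: 0.0109
time_s: 8.05
tcp_pos: [0.5271, -0.3221, 0.2035]
eef_rot: [[-0.306, 0.952, 0.0], [0.952, 0.306, 0.0], [0.0, 0.0, -1.0]]
wrist_force: [-0.0, 0.3, -3.1]
gripper_width: 0.0108
[ 0.5271 -0.3221  0.2035] 0.01082314333913655
caddy px [313.8358 -42.3165   1.    ]
```

View pics/w3.png

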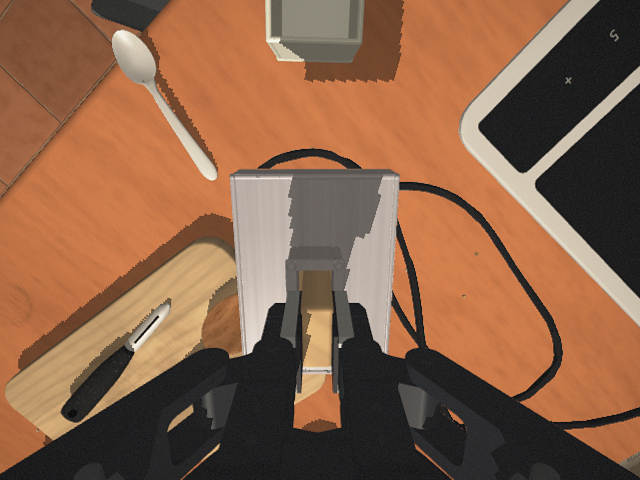

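I overshot and the caddy is cropped at the top (near rim at row ~38). I'll back up 80 mm.

```bash
python3 -m creep '[[[0.01,0,0,0],[0.03,0,0,0],[0.025,0,0,0],[0.01,0,0,0],[0.005,0,0,0],[0,0,0,0],[0,0,0,0],[0,0,0,0]]]'
cat > cad.py <<'E'
from h import *
s,im,T=shot('w4');print(s['tcp_pos'],s['eef_rot'])
h=cv2.cvtColor(im,cv2.COLOR_BGR2HSV)
m=((h[...,1]<90)&(h[...,2]>60)).astype(np.uint8)*255
m[:,:225]=0;m[:,410:]=0;m[163:]=0
c=cv2.convexHull(max(cv2.findContours(m,0,2)[0],key=cv2.contourArea))
print("caddy outline@.08",rect("wrist",c,.08,T),cv2.boundingRect(c))
crop=im[0:200,200:440]
cv2.imwrite("pics/w4c.png",cv2.resize(crop,None,fx=3,fy=3,interpolation=cv2.INTER_NEAREST))
E
python3 cad.py
```

```text
time_s: 9.1
tcp_pos: [0.5026, -0.2476, 0.2032]
eef_rot: [[-0.304, 0.953, 0.0], [0.953, 0.304, -0.0], [-0.0, -0.0, -1.0]]
wrist_force: [1.0, 0.2, -3.0]
gripper_width: 0.0111
[ 0.5026 -0.2476  0.2032] [[-0.3042  0.9526  0.    ]
 [ 0.9526  0.3042 -0.0002]
 [-0.0002 -0.     -1.    ]]
caddy outline@.08 ((474.60272216796875, -159.90574645996094), (61.633419036865234, 88.88642120361328), 16.25495719909668) (269, 19, 98, 144)
```

View pics/w4c.png

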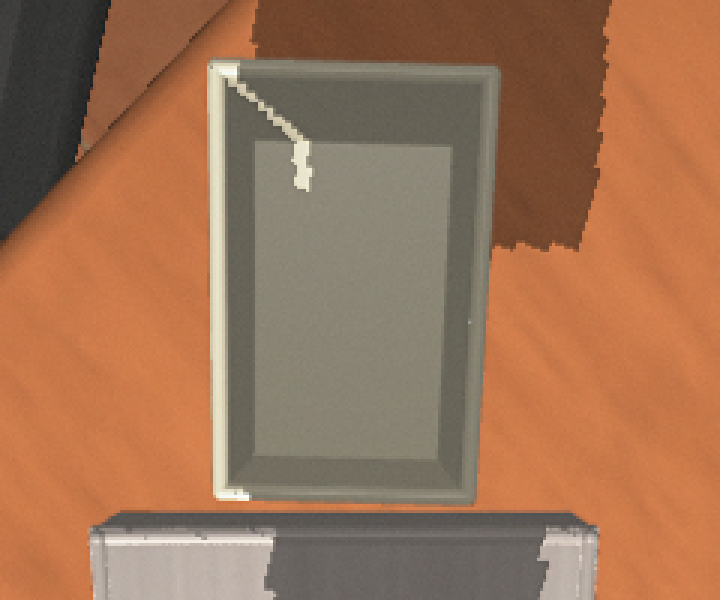

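The caddy mouth is fully visible, with the near rim ending at row ~166. My mask cut it at 163, so I'll redo the measurement from the saved picture and also check the held lid's far edge.

```bash
python3 - <<'E'
from h import *
im=cv2.imread("pics/w4.png");T=np.load("pics/w4.npy");h=cv2.cvtColor(im,cv2.COLOR_BGR2HSV)
m=((h[...,1]<90)&(h[...,2]>60)).astype(np.uint8)*255
m[:,:225]=0;m[:,410:]=0;m[169:]=0
c=cv2.convexHull(max(cv2.findContours(m,0,2)[0],key=cv2.contourArea))
r=rect("wrist",c,.08,T);print("caddy",r,cv2.boundingRect(c))
# held lid top face far corners: crop (93,530),(597,530)
tz=.2032-.0437+.018
A=ray("wrist",(200+92/3,529/3),tz,T);B=ray("wrist",(200+597/3,529/3),tz,T)
print(A,B,np.linalg.norm(A-B));tcp=np.array([.5026,-.2476]);x=np.array([-.3042,.9526]);y=np.array([.9526,.3042])
M=(A+B)[:2]/2-tcp;print("far edge mid in tool",M@x,M@y,"yaw",np.degrees(np.arctan2(*(B-A)[[1,0]])))
# mouth inner edges (crop px) at z=.08
P=np.array([[222,74],[488,78],[465,489],[226,487]])/3+[200,0]
W=np.array([ray("wrist",p,.08,T)[:2] for p in P]);print(W,W.mean(0),np.linalg.norm(W[1]-W[0]),np.linalg.norm(W[3]-W[0]))
E
```

```text
caddy ((474.98577880859375, -161.21954345703125), (61.633419036865234, 91.6234130859375), 16.25495719909668) (269, 19, 98, 149)
[ 0.4502 -0.2085  0.1775] [ 0.5221 -0.1855  0.1775] 0.07552304432957241
far edge mid in tool 0.05322182801619387 -0.0002625906283716696 yaw 17.721015461001663
[[ 0.4368 -0.1282]
 [ 0.4902 -0.1119]
 [ 0.5141 -0.1938]
 [ 0.4609 -0.2104]] [ 0.4755 -0.1611] 0.05588654332690106 0.0856371778252817
```

The caddy's outline, 61.6x91.6 mm, matches its given size. Its centre is (0.475, -0.161) and its yaw about 16.4°. The lid is centred in the tool to about 0.3 mm. I'll align over the caddy and lower to just above the rim.

```bash
python3 -m creep '[[[0.01,0,0,0.028],[0.02,0,0,0],[0.025,0,0,0],[0.02,0,0,0],[0.01,0,0,0],[0.005,0,0,0],[0.0005,0,0,0],[0,0,0,0],[0,0,0,0],[0,0,0,0]]]'
python3 -m creep '[[[0,0,0.01,0],[0,0,0.02,0],[0,0,0.02,0],[0,0,0.015,0],[0,0,0.007,0],[0,0,0,0],[0,0,0,0],[0,0,0,0]]]'
python3 - <<'E'
from rig import telemetry
import numpy as np
s=telemetry.state();print(s['tcp_pos'],np.degrees(np.arctan2(s['eef_rot'][1,1],s['eef_rot'][0,1])),s['wrist_force'])
E
```

```text
time_s: 10.4
tcp_pos: [0.4766, -0.1606, 0.2032]
eef_rot: [[-0.283, 0.959, -0.0], [0.959, 0.283, -0.0], [0.0, -0.0, -1.0]]
wrist_force: [0.1, -0.7, -2.0]
gripper_width: 0.0111
time_s: 11.4
tcp_pos: [0.4771, -0.1605, 0.1319]
eef_rot: [[-0.284, 0.959, 0.001], [0.959, 0.284, -0.001], [-0.001, 0.001, -1.0]]
wrist_force: [-0.1, 0.1, -2.1]
gripper_width: 0.0107
[ 0.47709447 -0.16048993  0.13191795] 16.48734592153615 [-0.05309868  0.07090304 -2.05538151]
```

```bash
python3 -m creep '[[[0,-0.0019,0,0],[0,0,0,0],[0,0,0.003,0],[0,0,0.003,0],[0,0,0.003,0],[0,0,0.002,0],[0,0,0,0],[0,0,0,0]]]'
python3 -c "
from h import *
cv2.imwrite('pics/s5.png',cv2.resize(imaging.get_image('side')[170:350,220:400],None,fx=3,fy=3,interpolation=cv2.INTER_CUBIC))"
```

```text
time_s: 12.4
tcp_pos: [0.4748, -0.1608, 0.1203]
eef_rot: [[-0.284, 0.959, 0.0], [0.959, 0.284, 0.0], [0.0, 0.0, -1.0]]
wrist_force: [-0.3, 0.5, -3.1]
gripper_width: 0.0105
```

View pics/s5.png

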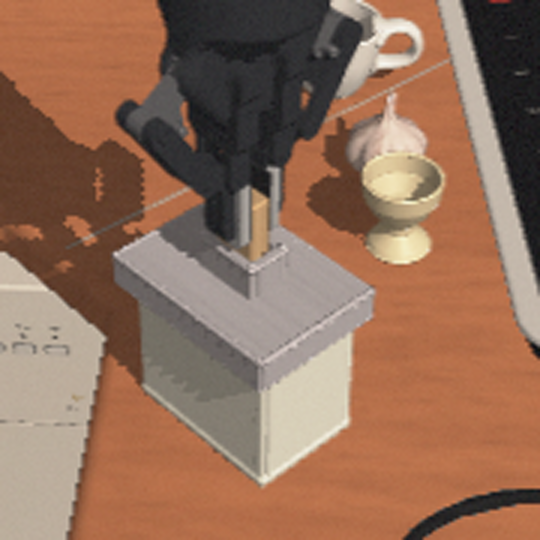

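The cap is square over the caddy and the plug has entered the mouth (TCP 0.1203), with only the lids' weight on the wrist. I'll keep lowering slowly.

```bash
python3 -m creep '[[[0,0,0.002,0],[0,0,0.002,0],[0,0,0.0015,0],[0,0,0.001,0],[0,0,0.0005,0],[0,0,0,0],[0,0,0,0]]]'; python3 -m creep '[[[0,0,0.0005,0],[0,0,0.0005,0],[0,0,0.0005,0],[0,0,0,0],[0,0,0,0]]]'
```

```text
time_s: 13.32
tcp_pos: [0.4748, -0.1608, 0.1133]
eef_rot: [[-0.284, 0.959, 0.0], [0.959, 0.284, -0.0], [-0.0, 0.0, -1.0]]
wrist_force: [-0.0, -0.2, -2.4]
gripper_width: 0.011
time_s: 13.95
tcp_pos: [0.4748, -0.1608, 0.1118]
eef_rot: [[-0.284, 0.959, 0.0], [0.959, 0.284, -0.0], [-0.0, 0.0, -1.0]]
wrist_force: [-0.3, 0.1, -3.1]
gripper_width: 0.0108
```

```bash
python3 -m creep '[[[0,0,0.0005,0],[0,0,0,0],[0,0,0.0005,0],[0,0,0,0],[0,0,0,0]]]'; python3 -m creep '[[[0,0,0.0005,0],[0,0,0,0],[0,0,0.0005,0],[0,0,0,0],[0,0,0,0]]]'
```

```text
time_s: 14.58
tcp_pos: [0.4749, -0.1608, 0.1116]
eef_rot: [[-0.284, 0.959, 0.001], [0.959, 0.284, -0.0], [-0.0, 0.0, -1.0]]
wrist_force: [-3.3, 0.8, 7.5]
gripper_width: 0.0103
time_s: 15.2
tcp_pos: [0.475, -0.1609, 0.1116]
eef_rot: [[-0.284, 0.959, 0.001], [0.959, 0.284, -0.001], [-0.001, 0.001, -1.0]]
wrist_force: [-6.5, 2.8, 17.2]
gripper_width: 0.0104
```

Contact came at TCP 0.1116, against 0.1117 predicted for fully seated, and the force then rose with no further travel, so the inner lid is home. I'll relieve the push, open, and move down to the collar.

```bash
python3 -m creep '[[[0,0,-0.001,0],[0,0,-0.0005,0],[0,0,0,0],[0,0,0,0]]]'; python3 -m creep '[[[0,0,0,0],[0,0,0,0],[0,0,0,0],[0,0,0,0],[0,0,0,0]]]' 0
python3 -m creep '[[[0,0,0.003,0],[0,0,0.005,0],[0,0,0.006,0],[0,0,0.005,0],[0,0,0.003,0],[0,0,0.001,0],[0,0,0,0],[0,0,0,0]]]'
```

```text
time_s: 15.7
tcp_pos: [0.4749, -0.1608, 0.1116]
eef_rot: [[-0.284, 0.959, 0.0], [0.959, 0.284, -0.0], [-0.0, 0.0, -1.0]]
wrist_force: [-3.7, 1.5, 7.3]
gripper_width: 0.0106
time_s: 16.32
tcp_pos: [0.4748, -0.1608, 0.1112]
eef_rot: [[-0.284, 0.959, -0.0], [0.959, 0.284, -0.0], [-0.0, -0.0, -1.0]]
wrist_force: [-0.1, 0.1, 0.7]
gripper_width: 0.0431
time_s: 17.32
tcp_pos: [0.4749, -0.1609, 0.0884]
eef_rot: [[-0.284, 0.959, 0.0], [0.959, 0.284, -0.0], [-0.0, 0.0, -1.0]]
wrist_force: [-0.3, 0.4, -0.5]
gripper_width: 0.0428
```

```bash
python3 -m creep '[[[0,0,0,0],[0,0,0,0],[0,0,0,0],[0,0,0,0],[0,0,0,0],[0,0,0,0]]]' -1 60
python3 -c "
from h import *
a=cv2.resize(imaging.get_image('side')[170:350,220:400],(400,400),interpolation=cv2.INTER_CUBIC)
b=cv2.resize(imaging.get_image('wrist')[100:420,160:480],(400,400))
cv2.imwrite('pics/v6.png',np.hstack([a,b]))"
```

```text
time_s: 18.08
tcp_pos: [0.4751, -0.1609, 0.0887]
eef_rot: [[-0.284, 0.959, 0.001], [0.959, 0.284, -0.0], [-0.0, 0.001, -1.0]]
wrist_force: [0.2, 0.2, 6.1]
gripper_width: 0.0224
```

View pics/v6.png

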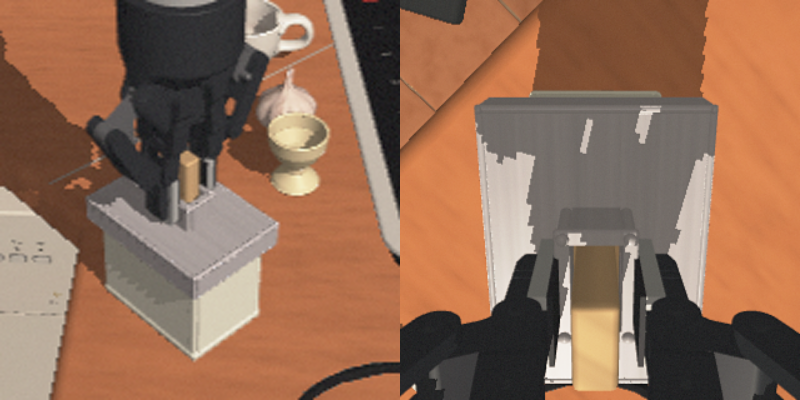

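The fingers hold the collar (0.0224 read, 24 nominal with the reading about 1.2 mm low), the knob stands free between them, and the cap is flat on the caddy. I'll lift slowly straight up.

```bash
python3 -m creep '[[[0,0,-0.002,0],[0,0,-0.003,0],[0,0,-0.005,0],[0,0,-0.005,0],[0,0,-0.005,0],[0,0,0,0],[0,0,0,0]]]'
python3 -c "
from h import *
a=cv2.resize(imaging.get_image('side')[150:350,220:420],(400,400),interpolation=cv2.INTER_CUBIC)
cv2.imwrite('pics/v7.png',a)"
```

```text
time_s: 19.05
tcp_pos: [0.4747, -0.1608, 0.1083]
eef_rot: [[-0.284, 0.959, 0.0], [0.959, 0.284, -0.0], [-0.0, -0.0, -1.0]]
wrist_force: [-0.3, -0.0, -2.0]
gripper_width: 0.0229
```

View pics/v7.png

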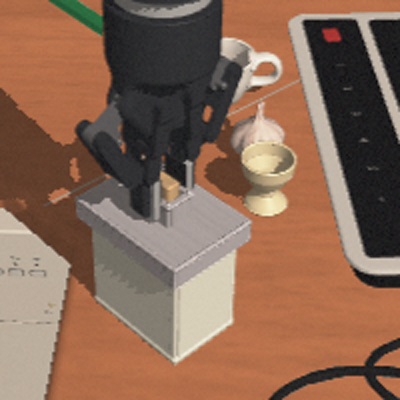

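The cap has risen 20 mm and the knob is sinking through the collar, so the inner lid stays put (load about 1.4–2 N). I'll continue up.

```bash
python3 -m creep '[[[0,0,-0.005,0],[0,0,-0.01,0],[0,0,-0.013,0],[0,0,-0.015,0],[0,0,-0.015,0],[0,0,-0.015,0],[0,0,-0.015,0],[0,0,-0.01,0],[0,0,-0.006,0],[0,0,-0.002,0]]]'
python3 -m creep '[[[0,0,0,0],[0,0,0,0],[0,0,0,0],[0,0,0,0],[0,0,0,0],[0,0,0,0]]]'
python3 -c "
from h import *
a=cv2.resize(imaging.get_image('side')[100:340,200:440],(480,480),interpolation=cv2.INTER_CUBIC)
cv2.imwrite('pics/v8.png',a)"
```

```text
time_s: 20.35
tcp_pos: [0.4748, -0.1608, 0.2145]
eef_rot: [[-0.284, 0.959, 0.0], [0.959, 0.284, -0.0], [-0.0, 0.0, -1.0]]
wrist_force: [-0.2, -0.1, -1.4]
gripper_width: 0.0224
time_s: 21.1
tcp_pos: [0.4748, -0.1608, 0.2143]
eef_rot: [[-0.284, 0.959, -0.0], [0.959, 0.284, 0.0], [0.0, -0.0, -1.0]]
wrist_force: [-0.6, -0.7, -0.6]
gripper_width: 0.0225
```

View pics/v8.png

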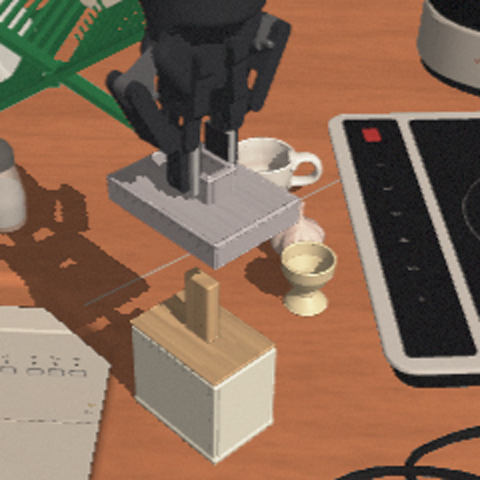

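The inner lid sits flush on the caddy rim. The metal lid is held level about 126 mm above its seat, and the bystanders are undisturbed, so I'm handing in.

```bash
python3 -c "
from rig import ticket
print(ticket.close_job())"
```

```text
the job is handed in; nothing more can be done
None
```

The job is done and handed in at about 21 s of the 48 s allowed; the hand-in reported no verdict.

I lifted the nested pair by the knob, turned it to match the caddy (about 16.5°) and lowered it. Contact came at TCP height 0.1116 m, against 0.1117 m predicted for a fully seated inner lid. I pressed lightly (peak reading 17 N), released the knob, gripped the collar and lifted the outer lid alone.

**Last checks:**
- **Inner lid:** the side picture shows it flush on the caddy's rim, with the caddy upright.
- **Outer lid:** it is held level and still over the caddy, about 126 mm above where it sat.
- **Bystanders:** the egg cup, mug and garlic look undisturbed. The spoon is outside the last picture; only the edge of the salt mill shows.

**Disagreements:**
- **Gripper width:** it read about 1–1.5 mm under the nominal sizes throughout (10.9 mm on the 12 mm knob, 22.4 mm on the 24 mm collar). I took this as a reading bias.
- **Wrist force:** the last reading was -0.6 N vertically, against about -1.4 N for the lid's weight. The reading just before it was -1.4 N, so I took the difference as noise.

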